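# Stock the sloped breaker tray

## Robot

A 6-joint arm with a two-finger parallel gripper is mounted at the origin on the work surface. World frame = base frame: x ahead of the robot, y to its left, z up, the work surface at z = 0. Lengths are in m, angles in rad, forces in N, time in s.
With the tool pointing down it reaches from about 0.35 to 0.975 m from the base axis. Payload 17.4 kg.
Tool frame: the origin (TCP) lies on the front face of the gripper's body, between the roots of the fingers; the fingertips stand 73 mm ahead of it and the grasp point (between the pads) lies 54 mm ahead of it (arm.grip_depth is the distance from the TCP to the grasp point, in m); z points along the fingers, y is the direction in which the jaws open and shut (so a half turn about z gives the same grasp; the last joint's range is limited). The gripper opens to 85 mm and grips with 20 to 120 N. Pads are 22 mm wide; open, the fingers measure 114 mm over their backs; the gripper's body (76 mm by 85 mm) begins 54 mm behind the grasp point. The pads swing forward as they close: fully open they stand 13 mm farther back than shut.
Start: joints at [-1.183, 0.116, 1.442, -0, 1.584, -0.038], TCP at [0.279, -0.615, 0.304] pointing down, gripper open.
Joint ranges: [-2.83, 2.83], [-0.83, 2.19], [0.07, 2.5], [-1.14, 4.28], [0.01, 3], [-2.97, 2.97]. Speed limits (rad/s): [1.89, 1.89, 2.22, 3.14, 3.14, 3.14].

## Interface

Orientations are given as a rotation vector (axis times angle).
In Python, from plant import arm gives the robot as it stands. The module is installed in compiled form; this text tells all that it offers. Calls block until the motion is done:
- arm.reach(position, orientation): joint-space move of the TCP to a pose.
- arm.move_straight(position, ori=None, feed=0.15): straight line of the TCP; ori=None keeps the orientation; feed is the mean speed in m/s.
- arm.movej(angles): joint-space move.
- arm.gripper_open() and arm.clamp(newtons=None): open the fingers fully, or close them until they stop; newtons is the grip in N (None keeps the last).
- arm.wait(seconds).
- arm.solve_ik(position, orientation): joint angles nearest the present ones, or None.
- arm.get_state(): the state.
- arm.grab_frame(name): name is "scene" or "top" or "wrist"; returns the picture (400x640x3 uint8, blue, green, red); there is no depth.
- arm.get_calibration(name): a dict with "K" (3x3 intrinsics, pixels), "eye" and "rotation" of the camera in the world; the wrist camera has in their place "mount" (4x4, takes a point from camera to tool coordinates, whose origin is the TCP and whose axes are the flange's). Camera axes: x right, y down, z forward; pixel columns grow to the right and rows downward; lengths in m; the calibration is good to about 2 mm. The wrist camera is an equidistant fisheye: a pixel r from the principal point sees the ray r / f radians off the axis. A picture is of the moment at which its call begins: read the wrist's pose just before it. get_calibration takes no time and is no camera call.
A pose or a line that the arm cannot do raises arm.Unreachable and nothing moves.
- arm.close_job(): hands the job in, once; it reports no verdict.
The state is a dict: "t": time; "qpos": joint angles; "dq": joint speeds; "joint_efforts": joint torques, N m; "tool_pos": TCP position; "tcp_rot": TCP orientation; "contact_force": force on the tool from outside, world axes, zero at the start; "ft_torque": the same for the moment, N m; "gripper_width": finger opening in m.
Only numpy, scipy, OpenCV 4.12 (cv2) and the standard library are available. Lean on these libraries where they do the work, as an engineer would, in place of code of your own. Each camera call takes 0.05 s, during which the arm holds its last target.

## Task

Put the single circuit breaker into the narrow lane and the double-width one into the wide lane of the sloped tray, standing upright and lengthwise in the lane, slid all the way down until it rests against the back stop (there is room to let go of it in the upper part of the lane). Leave the steel device box and the steel coupling where they are.

Things in the scene. Friction and masses are not known exactly. Their poses are not given: they have to be found in the camera images.
- single_centre (a point): Centre (24 mm above the underside) of the single circuit breaker: black plastic block, 76 long (x), 28 wide (y), 48 mm tall (z up), plus one small grey toggle 8 mm tall. Raised middle 46 mm long, end steps 38 mm tall. Starts upright on the bench at any of four spots, turned up to 35 degrees. Grip across its 28 mm width. About 0.14 kg. Goes in the narrow lane.
- double_centre (a point): Centre (24 mm above the underside) of the double circuit breaker: black plastic block, 76 long (x), 54 wide (y), 48 mm tall (z up), plus two small grey toggles side by side 8 mm tall. Raised middle 46 mm long, end steps 38 mm tall. Starts upright on the bench at any of four spots, turned up to 35 degrees. Grip across its 54 mm width. About 0.26 kg. Goes in the wide lane.
- tray: Bare-metal chute on a grey stand, falling 28 degrees to the stop at its end away from the robot; turned up to 20 degrees on the bench. Origin: mid floor; x down the slope, z square to the floor. Floor 300 mm long (high end x = -150, stop x = 150). Rails and divider 4 mm thick, 14 mm tall; stop 22 mm tall. Slick: a breaker let go on it slides down to the stop by itself.
- narrow_lane_stop (a point): Foot of the back stop in the narrow lane: on the floor, at mid-width, on the stop's face. Axes as the tray's; the lane is 48 mm wide and runs to x = -300 mm. A flat cross strip spans both lanes at x = -25 to -45 mm, its underside 72 mm above the floor: a breaker passes beneath, a gripper does not. A good place to let go is with the breaker's centre at x = -215 mm.
- wide_lane_stop (a point): The same point in the wide lane, which lies beside the narrow one, to its -y side (right, seen from the robot), and is 74 mm wide; same axes, lengths and heights, same place to let go.
- device_box: Steel device box (76 x 52 x 46 mm, open on top) among the breakers on the bench, which is not part of the job; origin at the centre of its underside, on the bench. 
- coupling: Steel conduit coupling (upright tube, 44 mm across, 50 mm tall) among the breakers on the bench, which is not part of the job; origin at the centre of its underside, on the bench. 
Things that resemble listed ones, but are neither listed nor needed, are in the scene too. What is shaped like the part that bears double_centre but green or orange is not meant.

How it is judged:
At the end, for the whole second after the job is handed in: The single breaker rests in the narrow lane and the double breaker in the wide lane, each upright, its centre within 52 mm of the stop's face along the lane (38 mm when touching) and within 22 mm of the lane's middle, its length along the lane within 17 degrees, and still (x of single_centre in the frame of narrow_lane_stop between -0.052 and 0 m and y of single_centre in the frame of narrow_lane_stop between -0.022 and 0.022 m and z of single_centre in the frame of narrow_lane_stop between 0.012 and 0.036 m and angle between each of single_centre, double_centre's own z axis and vertical below 0.75 rad and angle between the x axis of single_centre and the x axis of narrow_lane_stop, either way round below 0.3 rad and linear speed of each of single, double below 0.02 m/s and x of double_centre in the frame of wide_lane_stop between -0.052 and 0 m and y of double_centre in the frame of wide_lane_stop between -0.022 and 0.022 m and z of double_centre in the frame of wide_lane_stop between 0.012 and 0.036 m and angle between the x axis of double_centre and the x axis of wide_lane_stop, either way round below 0.3 rad).
It fails at once if the device box was pushed more than 30 mm from its place (distance of device_box from where it was at the start of the episode above 0.03 m).
It fails at once if the coupling was pushed more than 30 mm from its place (distance of coupling from where it was at the start of the episode above 0.03 m).
It also fails if it takes over 61 s, if anything falls off the work surface, if the arm or the gripper's body presses on something with over 40 N, if the wrist force passes 120 N, or if a joint passes its speed limit or range.

## Working session

There is one attempt and no reset: what is moved stays moved. The work goes in short steps, each a Python script; the robot and the scene stay as the last script left them, time stands still between calls to the robot, and variables do not carry over. Pictures are saved under pics/ and viewed, and the job is handed in when it is done.

```bash
mkdir -p pics; python3 - <<'E'
from plant import arm
import cv2
s=arm.get_state();print(s)
for n in("scene","top","wrist"):
    c=arm.get_calibration(n);print(n,c)
    cv2.imwrite(f"pics/{n}0.png",arm.grab_frame(n))
print(arm.grip_depth)
E
```

```text
{'t': 0.0, 'qpos': array([-1.18279910e+00,  1.16480662e-01,  1.44230072e+00,  4.69817607e-06,
        1.58404896e+00, -3.78158576e-02]), 'dq': array([ 0.00092833,  0.00017019,  0.00202876,  0.00146878,  0.00061466,
       -0.00146602]), 'joint_efforts': array([ 7.78454360e-04, -7.31982279e+01, -6.32499647e+01,  3.57597685e-05,
        6.03234657e-03,  4.15550483e-05]), 'tool_pos': array([ 0.2787509 , -0.61461344,  0.30314371]), 'tcp_rot': array([-3.06946619e+00, -6.63566271e-01,  3.31272273e-04]), 'contact_force': array([0.54199426, 0.08008222, 0.73105205]), 'ft_torque': array([-0.04882129, -0.0256383 ,  0.02226865]), 'gripper_width': 0.08561038627187768}
scene {'K': array([[475.9887843 ,   0.        , 328.36048903],
       [  0.        , 475.9887843 , 200.00697907],
       [  0.        ,   0.        ,   1.        ]]), 'eye': array([ 0.91061204, -0.6269601 ,  1.07518948]), 'rotation': array([-2.43609583, -0.65704998,  0.21849972])}
top {'K': array([[448.45270605,   0.        , 319.02206213],
       [  0.        , 448.45270605, 201.04019342],
       [  0.        ,   0.        ,   1.        ]]), 'eye': array([0.392073  , 0.02622115, 1.05941371]), 'rotation': array([-2.18219762,  2.11844949, -0.19451952])}
wrist {'K': array([[309.70691629,   0.        , 320.14284205],
       [  0.        , 309.70691629, 198.42076731],
       [  0.        ,   0.        ,   1.        ]]), 'mount': array([[-3.49405667e-04, -9.47179202e-01, -3.20704595e-01,
         8.28922314e-02],
       [ 9.99999826e-01, -1.78629862e-04, -5.61922465e-04,
         5.32035497e-04],
       [ 4.74953854e-04, -3.20704735e-01,  9.47179100e-01,
        -6.97715206e-02],
       [ 0.00000000e+00,  0.00000000e+00,  0.00000000e+00,
         1.00000000e+00]])}
0.0539
```

View pics/scene0.png

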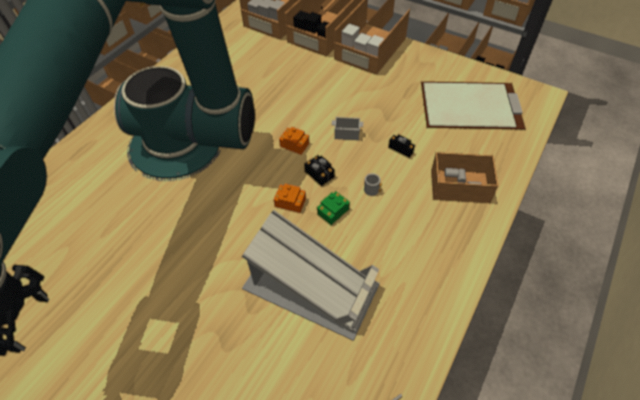

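View pics/top0.png

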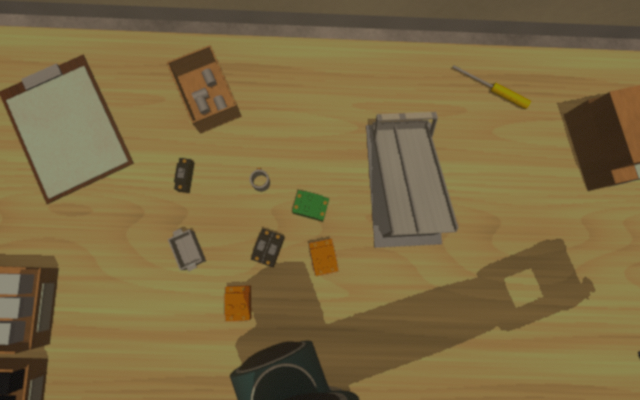

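View pics/wrist0.png

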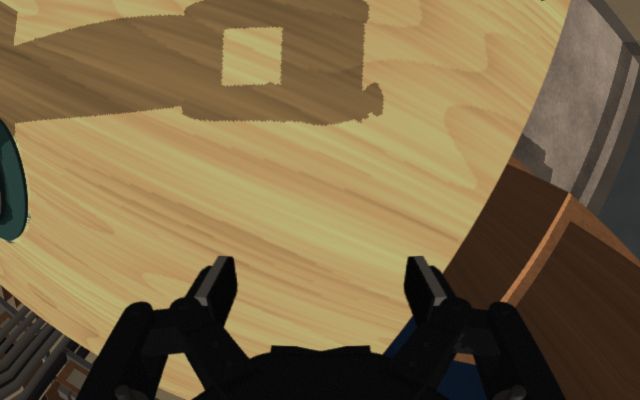

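```bash
python3 - <<'E'
import cv2
a=cv2.imread("pics/top0.png");s=cv2.imread("pics/scene0.png")
cv2.imwrite("pics/c1.png",cv2.resize(a[95:265,355:470],None,fx=3.5,fy=3.5,interpolation=cv2.INTER_CUBIC))
cv2.imwrite("pics/c2.png",cv2.resize(s[200:345,230:390],None,fx=4,fy=4,interpolation=cv2.INTER_CUBIC))
cv2.imwrite("pics/c3.png",cv2.resize(a[145:330,155:350],None,fx=3.2,fy=3.2,interpolation=cv2.INTER_CUBIC))
E
```

```text
(no output)
```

View pics/c1.png

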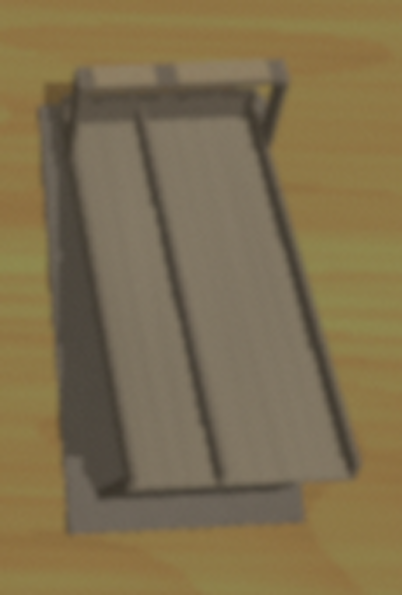

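View pics/c2.png

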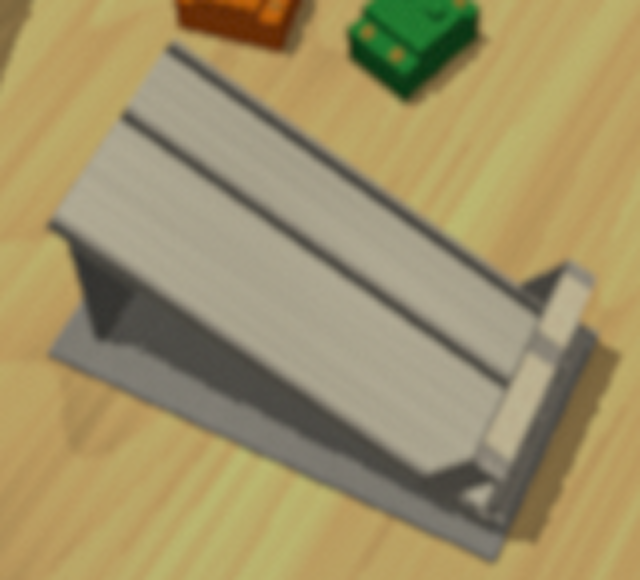

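View pics/c3.png

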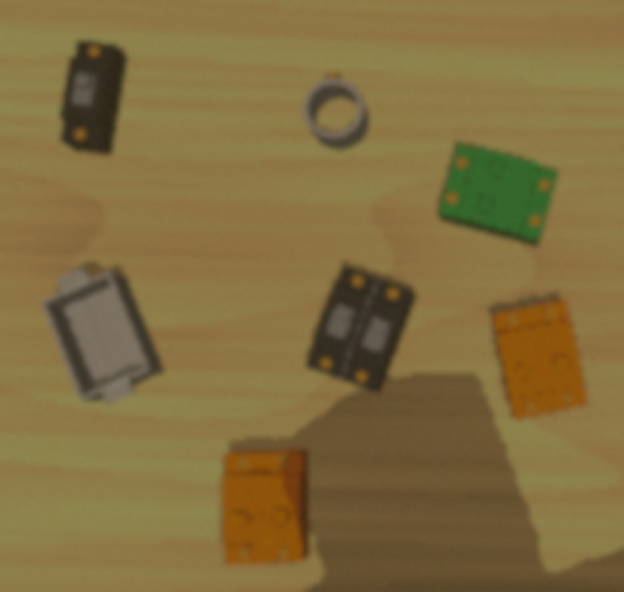

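```bash
cat > h.py <<'E'
import numpy as np, cv2
from scipy.spatial.transform import Rotation as R
from plant import arm
def cam(n):
    c=arm.get_calibration(n);return c["K"],c["eye"],R.from_rotvec(c["rotation"]).as_matrix()
def ray(n,uv,state=None):
    if n!="wrist":
        K,e,M=cam(n);d=np.linalg.solve(K,[uv[0],uv[1],1.]);d=M@d;return e,d/np.linalg.norm(d)
    c=arm.get_calibration(n);K=c["K"]
    v=(np.array(uv,float)-K[:2,2])/K[0,0];th=np.hypot(*v)
    d=np.array([v[0]/th*np.sin(th),v[1]/th*np.sin(th),np.cos(th)])
    M=R.from_rotvec(state["tcp_rot"]).as_matrix();T=c["mount"]
    return state["tool_pos"]+M@T[:3,3],M@T[:3,:3]@d
def plane(n,uv,z,state=None):
    e,d=ray(n,uv,state);return e+d*(z-e[2])/d[2]
def tri(rs):
    A=0;b=0
    for e,d in rs:
        P=np.eye(3)-np.outer(d,d);A=A+P;b=b+P@e
    p=np.linalg.solve(A,b)
    return p,[float(np.linalg.norm((np.eye(3)-np.outer(d,d))@(p-e))) for e,d in rs]
def down(yaw):  # tool x axis at yaw, z down
    c,s=np.cos(yaw),np.sin(yaw)
    return R.from_matrix(np.array([[c,s,0],[s,-c,0],[0,0,-1]])).as_rotvec()
E
python3 - <<'E'
from h import *
np.set_printoptions(precision=4,suppress=True)
t=lambda p:(p[0]/3.5+355-.36,p[1]/3.5+95-.36)
s=lambda p:(p[0]/4+230-.4,p[1]/4+200-.4)
P={}
for k,a,b in [("div_hi",(218,480),(127,115)),("R_hi",(355,470),(52,222)),("L_hi",(128,482),(172,45)),("stripL",(80,68),(580,268)),("stripR",(286,62),(492,462)),("baseL",(68,532),None),("baseR",(300,522),(52,352)),("baseLR",None,(497,560)),("baseFarL",(40,106),None)]:
    if a and b: P[k],e=tri([ray("top",t(a)),ray("scene",s(b))]);print(k,P[k],e)
    elif a: print(k,plane("top",t(a),0.0))
    else: print(k,plane("scene",s(b),0.0))
c=lambda p:(p[0]/3.2+155-.35,p[1]/3.2+145-.35)
for n,L in (("double",[(358,281),(393,293),(326,362),(362,376)]),("single",[(94,51),(80,133)])):
    Q=np.array([plane("top",c(p),.038) for p in L]);h=len(Q)//2
    d=Q[:h].mean(0)-Q[h:].mean(0);print(n,Q.mean(0),np.linalg.norm(d),np.degrees(np.arctan2(d[1],d[0])))
for n,p in(("box",(103,335)),("coup",(336,112)),("green",(497,195)),("or1",(265,508)),("or2",(540,355))): print(n,plane("top",c(p),.045))
E
```

```text
div_hi [ 0.4779 -0.1936  0.1574] [0.0003988172708995277, 0.0003988172708993849]
R_hi [ 0.4851 -0.273   0.1613] [0.0012881824521606897, 0.001288182452160694]
L_hi [ 0.4745 -0.1412  0.1601] [0.001024494051322888, 0.0010244940513228834]
stripL [ 0.7403 -0.1217  0.1054] [0.004024712236561052, 0.004024712236561228]
stripR [ 0.751  -0.2521  0.1064] [0.0014859078139708667, 0.0014859078139705698]
baseL [ 0.4551 -0.1297  0.    ]
baseR [ 0.4656 -0.2866  0.0041] [0.0006696270710593587, 0.0006696270710593359]
baseLR [ 0.7631 -0.2629  0.    ]
baseFarL [ 0.7535 -0.1074  0.    ]
double [0.4447 0.1188 0.038 ] 0.06155754052771763 -18.542020905348746
single [0.6086 0.3229 0.038 ] 0.06099175485386809 -5.166956881098149
box [0.4342 0.2968 0.045 ]
coup [0.5983 0.1422 0.045 ]
green [0.5416 0.0247 0.045 ]
or1 [0.3191 0.1775 0.045 ]
or2 [ 0.429  -0.0089  0.045 ]
```

```bash
python3 - <<'E'
from h import *
np.set_printoptions(precision=3,suppress=True)
D=np.radians
for p,y in (((.52,-.2,.40),4.6),((.4447,.1188,.25),-18.5),((.6086,.3229,.25),-5.2)):
  for k in(0,180): print(p,y+k,arm.solve_ik(p,down(D(y+k))))
q=arm.solve_ik((.50,-.2,.40),down(D(184.6)))
arm.reach((.50,-.2,.40),down(D(184.6)))
s=arm.get_state();print(s["t"],s["tool_pos"],s["tcp_rot"],s["qpos"])
cv2.imwrite("pics/w1.png",arm.grab_frame("wrist"));np.save("w1.npy",np.r_[s["tool_pos"],s["tcp_rot"]])
E
```

```text
(0.52, -0.2, 0.4) 4.6 [-0.413 -0.15   1.55   0.     1.741  1.078]
(0.52, -0.2, 0.4) 184.6 [-0.413 -0.15   1.55   0.     1.741 -2.064]
(0.4447, 0.1188, 0.25) -18.5 [ 0.206 -0.35   1.955 -0.     1.537  2.099]
(0.4447, 0.1188, 0.25) 161.5 [ 0.206 -0.35   1.955 -0.     1.537 -1.042]
(0.6086, 0.3229, 0.25) -5.2 [ 0.451  0.164  1.475 -0.     1.502  2.112]
(0.6086, 0.3229, 0.25) 174.8 [ 0.451  0.164  1.475 -0.     1.502 -1.029]
1.925 [ 0.5 -0.2  0.4] [ 0.123 -3.139 -0.   ] [-0.429 -0.19   1.586 -0.     1.746 -2.078]
```

View pics/w1.png

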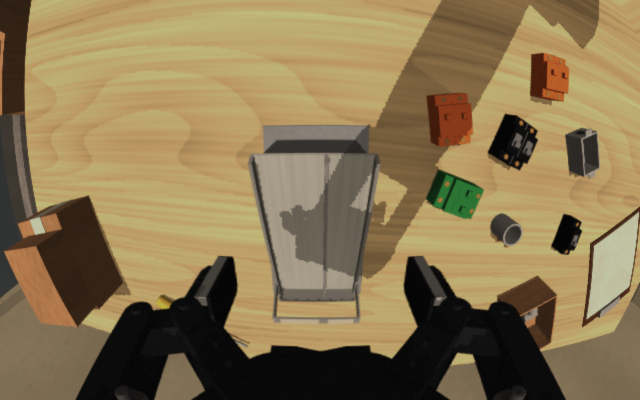

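```bash
python3 - <<'E'
import cv2
a=cv2.imread("pics/w1.png")
cv2.imwrite("pics/c4.png",cv2.resize(a[120:205,240:390],None,fx=5,fy=5,interpolation=cv2.INTER_CUBIC))
cv2.imwrite("pics/c5.png",cv2.resize(a[240:330,250:385],None,fx=5.5,fy=5.5,interpolation=cv2.INTER_CUBIC))
E
```

```text
(no output)
```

View pics/c4.png

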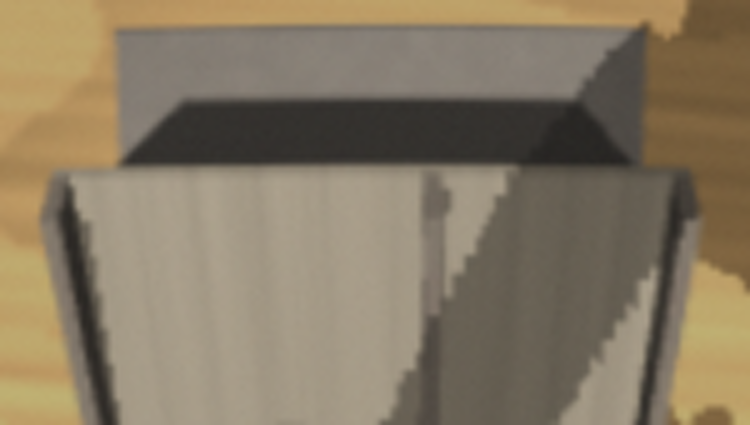

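View pics/c5.png

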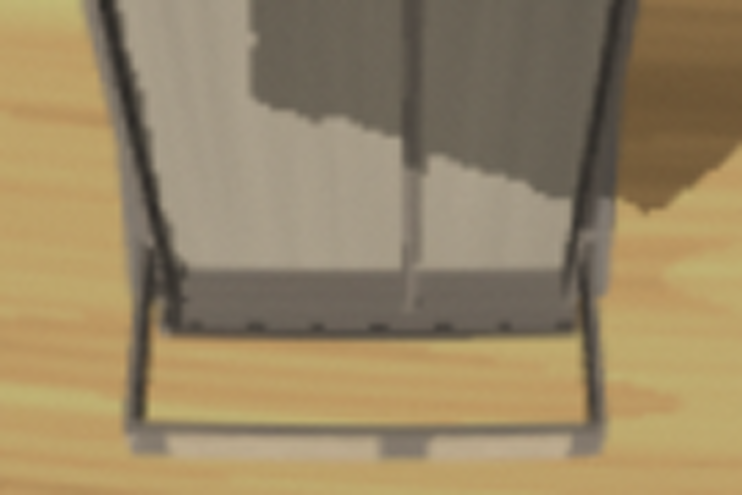

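```bash
cat > fit.py <<'E'
from h import *
from scipy.optimize import least_squares
np.set_printoptions(precision=4,suppress=True)
a=np.load("w1.npy");S={"tool_pos":a[:3],"tcp_rot":a[3:]}
t=lambda p:(p[0]/3.5+355-.36,p[1]/3.5+95-.36)
s=lambda p:(p[0]/4+230-.4,p[1]/4+200-.4)
w=lambda p:(p[0]/5+240-.4,p[1]/5+120-.4)
v=lambda p:(p[0]/5.5+250-.4,p[1]/5.5+240-.4)
O=[]
def add(X,c,uv,n): O.append((np.array(X)/1e3,)+tuple(ray(c,uv,S))+(n,))
add((-150,-63,0),"wrist",w((78,169)),"wLf");add((-150,63,0),"wrist",w((672,169)),"wRf");add((-150,13,0),"wrist",w((432,169)),"wdiv")
add((-150,13,14),"wrist",w((434,212)),"wdivtop")
add((150,-63,0),"wrist",v((180,270)),"wLs");add((150,63,0),"wrist",v((570,270)),"wRs")
for X,c1,c2,n in (((-150,13,14),(218,480),(127,115),"div"),((-150,-65,14),(355,470),(52,222),"R"),((-150,65,14),(128,482),(172,45),"L")):
    add(X,"top",t(c1),"t"+n);add(X,"scene",s(c2),"s"+n)
def pose(p):
    return R.from_euler("zy",[p[3],p[4]]).as_matrix(),np.array(p[:3])
def res(p,full=False):
    M,o=pose(p);r=[]
    for X,e,d,n in O:
        q=M@X+o-e;r.append(q-d*(q@d))
    return r if full else np.r_[tuple(r)]
for free in (0,1):
    f=(lambda p:res(np.r_[p,np.radians(28)])) if not free else res
    r=least_squares(f,[.6,-.2,.08,.08]+([.488] if free else []),loss="soft_l1",f_scale=.003)
    print(r.x,np.degrees(r.x[3:]))
    p=np.r_[r.x,np.radians(28)] if not free else r.x
    for (X,e,d,n),q in zip(O,res(p,True)): print(n,np.round(1e3*np.linalg.norm(q),1),end=" ")
    print()
    if not free: np.save("tray.npy",p)
E
python3 fit.py
```

```text
[ 0.6072 -0.1972  0.0819  0.0754] [4.3181]
wLf 1.6 wRf 1.1 wdiv 1.4 wdivtop 1.0 wLs 4.9 wRs 0.8 tdiv 5.1 sdiv 1.7 tR 1.4 sR 1.7 tL 5.1 sL 1.7 
[ 0.608  -0.1971  0.0818  0.075   0.4705] [ 4.3    26.9562]
wLf 2.5 wRf 0.9 wdiv 2.2 wdivtop 2.1 wLs 1.8 wRs 2.1 tdiv 3.9 sdiv 0.9 tR 1.0 sR 1.9 tL 4.1 sL 1.1
```

```bash
python3 - <<'E'
from h import *
D=np.radians
arm.reach((.4447,.1188,.25),down(D(161.5)))
s=arm.get_state();print(s["t"],s["tool_pos"],s["contact_force"])
cv2.imwrite("pics/w2.png",arm.grab_frame("wrist"));np.save("w2.npy",np.r_[s["tool_pos"],s["tcp_rot"]])
E
```

```text
3.3167 [0.44512635 0.11828898 0.25046299] [-0.83229714 -0.43526406  0.2251105 ]
```

View pics/w2.png

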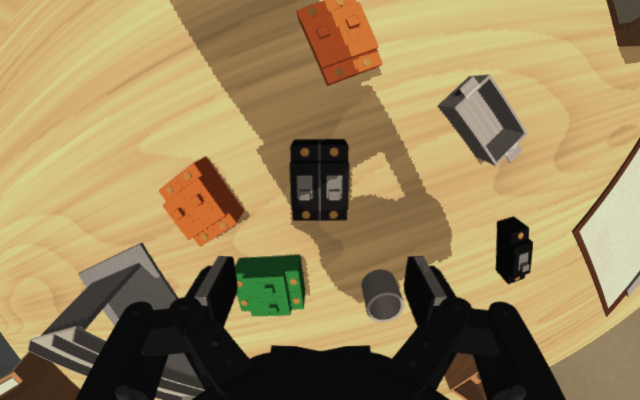

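```bash
python3 - <<'E'
from h import *
np.set_printoptions(precision=4,suppress=True)
a=np.load("w2.npy");S={"tool_pos":a[:3],"tcp_rot":a[3:]};im=cv2.imread("pics/w2.png")
h=cv2.cvtColor(im,cv2.COLOR_BGR2HSV);dk=((h[...,2]<70)*255).astype(np.uint8)
def screws(x0,x1,y0,y1):
    m=cv2.inRange(h[y0:y1,x0:x1],(8,80,80),(25,255,255))
    n,l,st,c=cv2.connectedComponentsWithStats(m)
    return [(c[i]+[x0,y0],st[i,4]) for i in range(1,n) if st[i,4]>8]
for nm,b in(("d",(293,347,144,220)),("s",(495,535,215,285))):
    for c,ar in screws(*b): print(nm,c,ar,plane("wrist",c,.038,S))
E
```

```text
d [304.3889 151.6111] 54 [0.4101 0.1146 0.038 ]
d [333.6727 151.4364] 55 [0.4185 0.1403 0.038 ]
d [305.5    214.2083] 48 [0.4688 0.0951 0.038 ]
d [333.2  214.28] 50 [0.4775 0.1208 0.038 ]
s [515.6558 251.4887] 706 [0.5972 0.3165 0.038 ]
s [532.0202 238.2929] 99 [0.5885 0.3422 0.038 ]
s [520.3871 235.1613] 31 [0.5769 0.3242 0.038 ]
s [532.375 257.5  ] 16 [0.6178 0.3431 0.038 ]
```

```bash
python3 - <<'E'
from h import *
D=np.radians
o=down(D(161.6));p=np.array([.4438,.1178])
arm.reach((*p,.16),o)
arm.move_straight((*p,.033+.0539),o,feed=.12)
arm.clamp(50)
s=arm.get_state();print(s["t"],s["gripper_width"],s["tool_pos"],s["contact_force"])
arm.move_straight((*p,.25),o,feed=.25)
s=arm.get_state();print(s["t"],s["gripper_width"],s["tool_pos"],s["contact_force"])
cv2.imwrite("pics/w3.png",arm.grab_frame("wrist"))
# candidate release poses
t=np.load("tray.npy");M=R.from_euler("zy",[t[3],t[4]]).as_matrix()
np.set_printoptions(precision=4,suppress=True)
for nm,y in(("wide",-.026),("narrow",.039)):
    G=t[:3]+M@np.array([.15-.215,y,.035]); 
    for sg in(1,-1):
        T=np.c_[sg*M[:,0],-sg*M[:,1],-M[:,2]];tcp=G+M[:,2]*.0539
        print(nm,sg,G,tcp,arm.solve_ik(tcp,R.from_matrix(T).as_rotvec()))
E
```

```text
4.975 0.05344182601143514 [0.44418583 0.11785754 0.08777607] [-1.55368747 -0.41983099  5.37423925]
5.775 0.053235931982025524 [0.44335905 0.11770346 0.24814123] [ 1.98450038e-03 -9.58697842e-01 -4.00214480e+00]
wide 1 [ 0.5681 -0.2281  0.1423] [ 0.5934 -0.2281  0.1899] [-0.3518  0.3022  1.4548 -0.1688  1.8438  1.1361]
wide -1 [ 0.5681 -0.2281  0.1423] [ 0.5934 -0.2281  0.1899] [-0.3518  0.3022  1.4548 -0.1688  1.8438 -2.0055]
narrow 1 [ 0.5638 -0.1632  0.1446] [ 0.5891 -0.1632  0.1922] [-0.2679  0.2557  1.5074 -0.1297  1.8501  1.2217]
narrow -1 [ 0.5638 -0.1632  0.1446] [ 0.5891 -0.1632  0.1922] [-0.2679  0.2557  1.5074 -0.1297  1.8501 -1.9199]
```

View pics/w3.png

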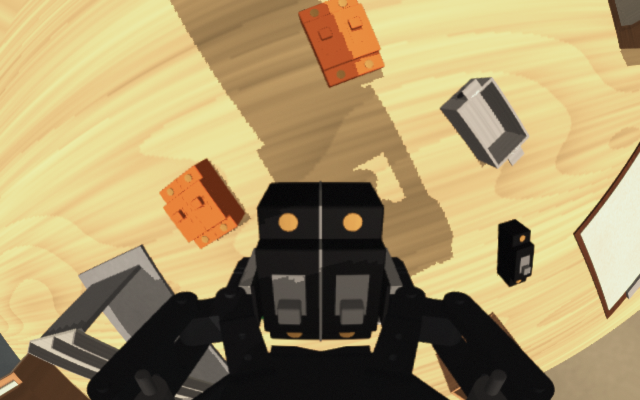

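```bash
cat > place.py <<'E'
from h import *
np.set_printoptions(precision=4,suppress=True)
def tray():
    t=np.load("tray.npy");return R.from_euler("zy",[t[3],t[4]]).as_matrix(),t[:3]
def relpose(y,hz,x=-.065):
    M,o=tray();T=np.c_[-M[:,0],M[:,1],-M[:,2]]
    return o+M@np.array([x,y,hz+.0539]),R.from_matrix(T).as_rotvec()
E
python3 - <<'E'
from place import *
y=-.026
s=arm.get_state();arm.move_straight((*s["tool_pos"][:2],.32),feed=.3)
p,r=relpose(y,.034+.08);arm.reach(p,r)
p,r=relpose(y,.034+.012);arm.move_straight(p,r,feed=.12)
arm.wait(.2)
s=arm.get_state();print(s["t"],s["gripper_width"],s["tool_pos"]-p,s["contact_force"])
for n in("wrist","top","scene"):cv2.imwrite(f"pics/{n}4.png",arm.grab_frame(n))
a=cv2.imread("pics/scene4.png")
cv2.imwrite("pics/c6.png",cv2.resize(a[150:345,210:410],None,fx=3,fy=3,interpolation=cv2.INTER_CUBIC))
E
```

```text
8.5583 0.053718677572707416 [ 0.0004 -0.      0.0007] [-0.0324  0.5589 -3.363 ]
```

View pics/wrist4.png

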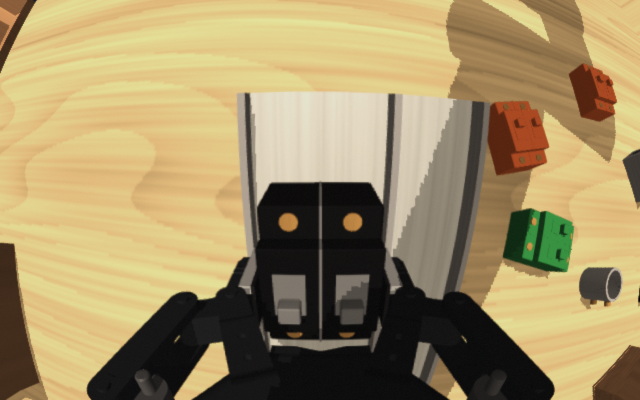

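View pics/c6.png

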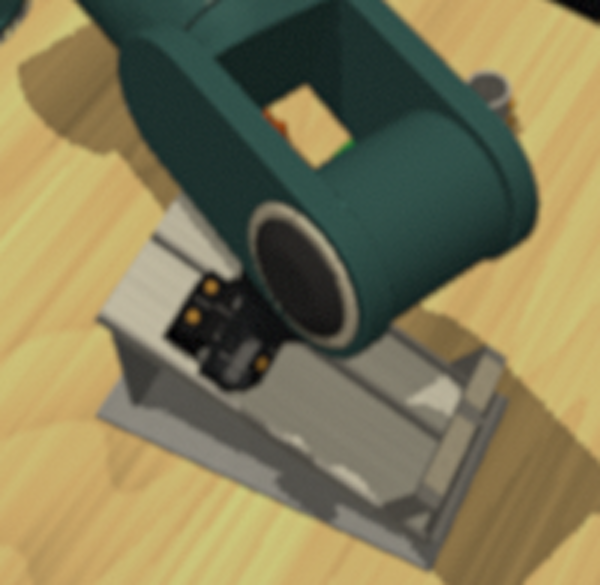

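```bash
cat >> place.py <<'E'
def lower(y,h0,fthr=3.0):
    M,_=tray();arm.wait(.2)
    f0=np.mean([arm.get_state()["contact_force"]@M[:,2] for _ in range(3)])
    c=.010
    while c>-.008:
        p,r=relpose(y,h0+c);arm.move_straight(p,r,feed=.03);arm.wait(.08)
        s=arm.get_state();f=s["contact_force"]@M[:,2]-f0
        print(round(c,4),round(f,2),s["gripper_width"])
        if f>fthr: break
        c-=.0015
    return c
E
python3 - <<'E'
from place import *
y=-.026
c=lower(y,.034)
p,r=relpose(y,.034+c+.001);arm.move_straight(p,r,feed=.03)
arm.gripper_open();arm.wait(.3)
p,r=relpose(y,.034+c+.09);arm.move_straight(p,r,feed=.2)
s=arm.get_state();print(s["t"],s["tool_pos"])
np.save("cw.npy",c)
for n in("wrist","top","scene"):cv2.imwrite(f"pics/{n}5.png",arm.grab_frame(n))
a=cv2.imread("pics/scene5.png")
cv2.imwrite("pics/c7.png",cv2.resize(a[150:345,210:410],None,fx=3,fy=3,interpolation=cv2.INTER_CUBIC))
E
```

```text
0.01 -0.38 0.05359524123703402
0.0085 -0.08 0.05356461983367397
0.007 -0.63 0.053322550458879785
0.0055 -1.19 0.05346645748214573
0.004 10.2 0.05287898434226075
12.1417 [ 0.6368 -0.228   0.2709]
```

View pics/wrist5.png

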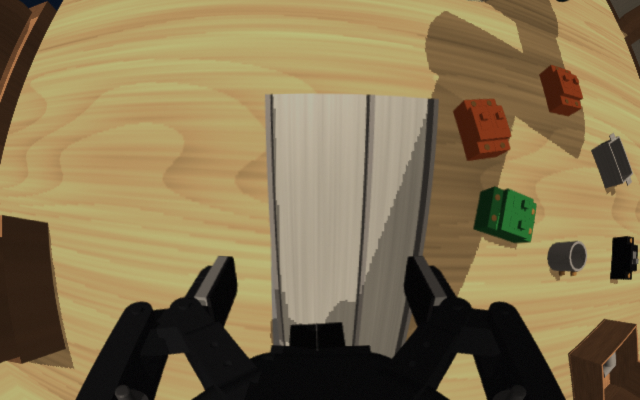

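View pics/c7.png

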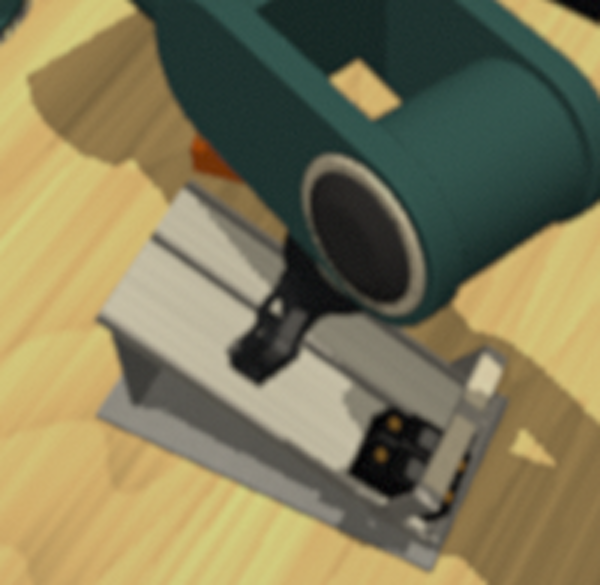

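```bash
python3 - <<'E'
from h import *
D=np.radians
s=arm.get_state();arm.move_straight(s["tool_pos"]+[0,0,.06],feed=.25)
arm.reach((.6086,.3229,.25),down(D(174.8)))
s=arm.get_state();print(s["t"],s["tool_pos"],s["qpos"])
cv2.imwrite("pics/w6.png",arm.grab_frame("wrist"));np.save("w6.npy",np.r_[s["tool_pos"],s["tcp_rot"]])
a=arm.grab_frame("scene");cv2.imwrite("pics/s6.png",cv2.resize(a[195:345,235:390],None,fx=4,fy=4,interpolation=cv2.INTER_CUBIC))
a=cv2.imread("pics/w6.png")
cv2.imwrite("pics/c8.png",cv2.resize(a[120:240,260:380],None,fx=5,fy=5,interpolation=cv2.INTER_CUBIC))
E
```

```text
14.6833 [0.60905806 0.32213668 0.25003564] [ 4.49558915e-01  1.64646867e-01  1.47510783e+00 -2.24015948e-04
  1.50198480e+00 -1.02960508e+00]
```

View pics/w6.png

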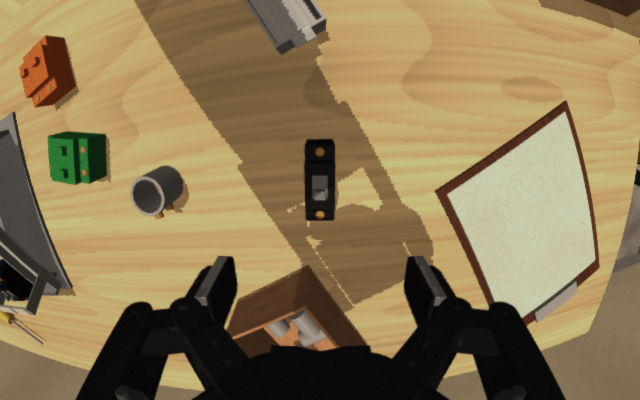

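View pics/s6.png

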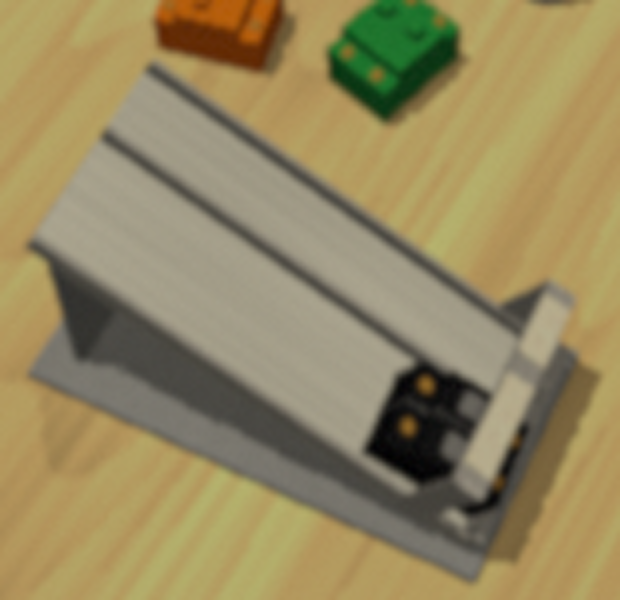

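View pics/c8.png

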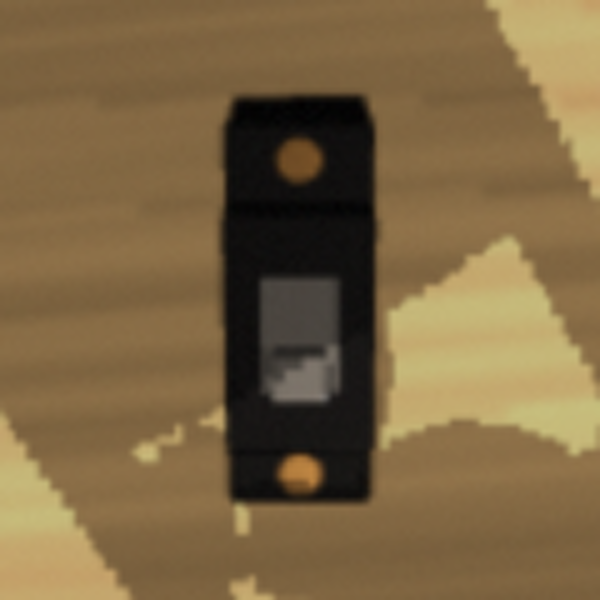

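```bash
python3 - <<'E'
from place import *
a=np.load("w6.npy");S={"tool_pos":a[:3],"tcp_rot":a[3:]}
Q=[plane("wrist",(u/5+260-.4,v/5+120-.4),.038,S) for u,v in((300,160),(300,474))]
d=Q[1]-Q[0];c=(Q[0]+Q[1])/2;yaw=np.arctan2(d[1],d[0]);print(c,np.linalg.norm(d),np.degrees(yaw))
assert abs(np.linalg.norm(d)-.062)<.004 and np.linalg.norm(c[:2]-[.6086,.3229])<.006
o=down(yaw+np.pi);p=c[:2]
arm.reach((*p,.16),o)
arm.move_straight((*p,.036+.0539),o,feed=.12)
arm.clamp(50)
s=arm.get_state();print(s["t"],s["gripper_width"],s["tool_pos"],s["contact_force"])
h=s["tool_pos"][2]-.0539;np.save("hs.npy",h)
arm.move_straight((*p,.34),o,feed=.3)
y=.039
p,r=relpose(y,h+.09);arm.reach(p,r)
p,r=relpose(y,h+.016);arm.move_straight(p,r,feed=.12)
arm.wait(.2)
s=arm.get_state();print(s["t"],s["gripper_width"],s["tool_pos"]-p,s["contact_force"])
for n in("wrist","scene"):cv2.imwrite(f"pics/{n}8.png",arm.grab_frame(n))
E
```

```text
[0.6077 0.3215 0.038 ] 0.061945159895151876 -5.298132937574458
16.5333 0.027252148679817127 [0.6079 0.3215 0.0903] [-0.8228  0.5436  4.0408]
20.2583 0.027217238555445614 [ 0.0004 -0.      0.0006] [ 0.0064 -0.5068 -0.7758]
```

View pics/wrist8.png

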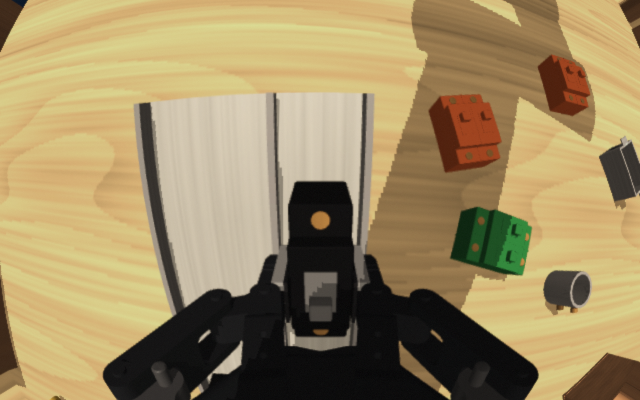

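```bash
python3 - <<'E'
from place import *
y=.039;h=float(np.load("hs.npy"))
c=lower(y,h)
p,r=relpose(y,h+c+.0015);arm.move_straight(p,r,feed=.03)
arm.gripper_open();arm.wait(.3)
s=arm.get_state();print(s["contact_force"])
p,r=relpose(y,h+c+.09);arm.move_straight(p,r,feed=.2)
s=arm.get_state();arm.move_straight(s["tool_pos"]+[0,0,.06],feed=.25)
arm.reach((.50,-.2,.40),down(np.radians(184.6)))
s=arm.get_state();print(s["t"]);np.save("w9.npy",np.r_[s["tool_pos"],s["tcp_rot"]])
for n in("wrist","top","scene"):cv2.imwrite(f"pics/{n}9.png",arm.grab_frame(n))
a=cv2.imread("pics/scene9.png");cv2.imwrite("pics/s9.png",cv2.resize(a[195:345,235:390],None,fx=4,fy=4,interpolation=cv2.INTER_CUBIC))
a=cv2.imread("pics/wrist9.png");cv2.imwrite("pics/w9.png",cv2.resize(a[210:330,250:385],None,fx=5,fy=5,interpolation=cv2.INTER_CUBIC))
a=cv2.imread("pics/top9.png");cv2.imwrite("pics/t9.png",cv2.resize(a[95:255,155:470],None,fx=2.4,fy=2.4,interpolation=cv2.INTER_CUBIC))
E
```

```text
0.01 -0.22 0.02709045132782579
0.0085 -0.04 0.02744454130600888
0.007 -0.09 0.027472684349162276
0.0055 -0.05 0.027221498197467154
0.004 0.57 0.02697427685131868
0.0025 -0.12 0.027176314786754415
0.001 9.5 0.02695742804849694
[ 0.9076 -0.2855  0.2698]
25.8917
```

View pics/s9.png

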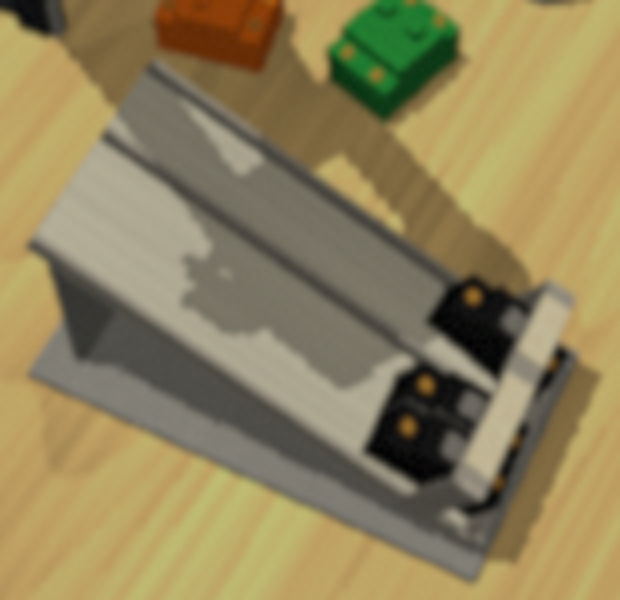

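View pics/w9.png

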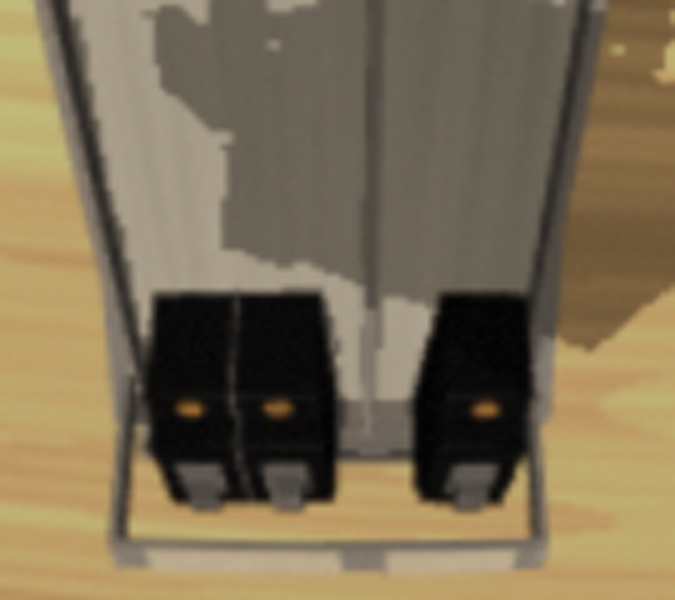

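View pics/t9.png

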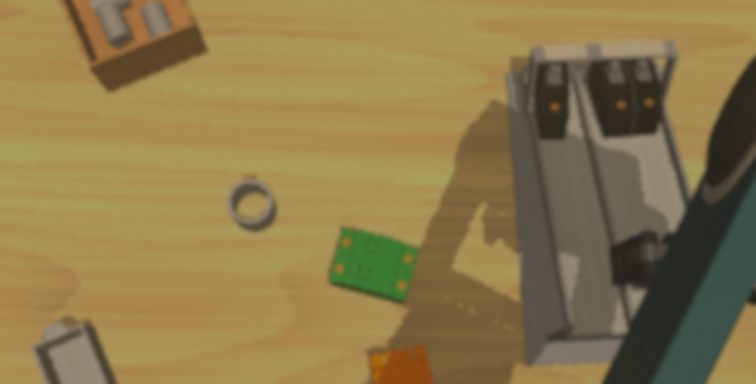

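```bash
python3 - <<'E'
from place import *
a=np.load("w9.npy");S={"tool_pos":a[:3],"tcp_rot":a[3:]};M,o=tray()
for dz in(0,.004):
  for n,z,L in(("rear bottom d",0,[(154,295),(323,295)]),("rear bottom s",0,[(440,295),(527,295)]),("stop foot",0,[(392,402)]),("screws d/s",.038,[(190,409),(278,409),(486,409)])):
    for u,v in L:
        e,d=ray("wrist",(u/5+250-.4,v/5+210-.4),S);n_=M[:,2]
        k=(z+dz-(e-o)@n_)/(d@n_);print(dz,n,(M.T@(e+k*d-o)-[.15,0,0])*1e3)
A=cv2.imread("pics/top0.png").astype(int);B=cv2.imread("pics/top9.png").astype(int)
D=np.abs(A-B).sum(2);print("box diff",D[225:272,168:208].mean(),"coupling diff",D[165:195,245:275].mean(),"single spot (moved)",D[155:195,172:196].mean())
arm.close_job()
E
```

```text
0 rear bottom d [-65.2531 -58.7664  -0.    ]
0 rear bottom d [-69.5564  -3.9252  -0.    ]
0 rear bottom s [-71.4613  33.2586  -0.    ]
0 rear bottom s [-72.3386  60.8951  -0.    ]
0 stop foot [ 5.307  19.3001 -0.    ]
0 screws d/s [-59.8599 -43.9049  38.    ]
0 screws d/s [-62.7002 -16.2154  38.    ]
0 screws d/s [-66.5416  47.7947  38.    ]
0.004 rear bottom d [-72.0796 -57.5762   4.    ]
0.004 rear bottom d [-76.3149  -3.6015   4.    ]
0.004 rear bottom s [-78.1897  32.9947   4.    ]
0.004 rear bottom s [-79.0532  60.1946   4.    ]
0.004 stop foot [-2.6344 19.2567  4.    ]
0.004 screws d/s [-67.9924 -42.7809  42.    ]
0.004 screws d/s [-70.7798 -15.6061  42.    ]
0.004 screws d/s [-74.5498  47.214   42.    ]
box diff 58.08297872340425 coupling diff 60.14 single spot (moved) 183.425
the job is handed in; nothing more can be done
```

The job is handed in. Both breakers lie in their lanes against the back stop: the double in the wide lane, the single in the narrow one. The arm's clock read 25.9 s of the 61 s allowed at the last check.

I measured both breakers from their screws in the wrist camera. I gripped each across its width, lowered it onto the tray floor until the force rose, and let it slide to the stop.

**Last checks**
- **Position along the lane:** The rear faces measure about 65–79 mm from the stop's face, against 76 mm for a breaker touching it. The spread comes from the few millimetres of doubt in the tray's height.
- **Position across the lane:** The double is about 5 mm off mid-lane. The single is about 8 mm off, towards the outer rail. Both are inside the 22 mm limit.
- **Attitude:** Both stand upright and look aligned with the lane in the pictures. I took no numeric angle from them.
- **Box and coupling:** The coupling looks to be in the same place in the overhead picture; the box is only partly inside the crop I viewed. The pixel comparison with the first picture is inconclusive: it gave differences of about 58 and 60 at the box and coupling, against 183 at the single breaker's emptied spot. Changed lighting and shadow could explain that, but I did not separate it out. No planned move went close to either.

**Disagreements**
- **Floor height:** The tray fit and the contact heights disagreed. The double touched about 4–5 mm above the estimated floor, and the single about 1–2 mm above it.
- **Slope:** With the slope left free, the fit gave 27.0° instead of the 28° stated; I used 28°.

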